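# Latch the inlay press

### The arm

A 7-joint arm with a two-finger parallel gripper is mounted at the origin on the work surface. World frame = base frame: x ahead of the robot, y to its left, z up, the work surface at z = 0. Lengths are in m, angles in rad, forces in N, time in s.
With the tool pointing down it reaches from about 0.425 to 0.825 m from the base axis. Payload 3.6 kg.
Tool frame: the origin (TCP) lies on the centre line of the jaws, within the pads' length; the fingertips stand 25 mm ahead of it and the grasp point (between the pads) lies 6 mm ahead of it; z points along the fingers, y is the line along which they close (so a half turn about z gives the same grasp; the last joint's range is limited). The gripper opens to 93 mm and grips with 3 to 60 N. Pads are 15 mm wide; open, the fingers measure 128 mm over their backs; the gripper's body (75 mm by 188 mm) begins 65 mm behind the grasp point.
Start: joints at [-0.026, 0.615, -0.013, 1.423, 0.008, 1.103, -0.04], TCP at [0.65, 0, 0.244] pointing down, gripper open.
Joint ranges: [-3.12, 3.12], [-0.3, 2.06], [-1.34, 1.32], [0.26, 2.42], [-1.36, 4.5], [0.01, 1.98], [-2.84, 2.84]. Speed limits (rad/s): [2.79, 2.79, 3.14, 3.14, 3.14, 3.14, 3.14].

### API

Orientations are given as a rotation vector (axis times angle).
In Python, from station import ctrl gives the robot as it stands. The module is installed in compiled form; this text tells all that it offers.
- The arm moves only by the shell command python3 -m handwheel 'ROWS'. ROWS is JSON, a list of rows, each an object of numbers: "tx", "ty", "tz": the shift along the tool's x, y, z in m; "wx", "wy", "wz": the turn, a rotation vector about the tool's x, y, z in rad; "hand": the closure, from 0 (fully open) to 1 (shut). In form: [{"tx": .., "ty": .., "tz": .., "wx": .., "wy": .., "wz": .., "hand": ..}, ...]. A call has 1 to 10 rows; each row shifts and turns the commanded pose from where the row before left it, along the tool's axes as they then stand; what a row does not reach is not made up. A row lasts 1/8 s, in which the tool goes at most 62.5 mm and 10.7 degrees, less where a joint would pass 70% of its speed; a pose out of reach is approached as far as the arm can. A call with a gripper value outside its range is refused whole. The fingers move at their own pace and stop on an object; the grip force is fixed at half the most. Time passes only in rows, so rows that do not move let the fingers close. It gives the time, the measured TCP pose, the force, the opening and the grip force at its end, in the units of the state.
- ctrl.get_obs(): the state, without advancing time (a new reading comes with each control period).
- ctrl.capture(name): name is "scene" or "side" or "wrist"; returns the picture (480x640x3 uint8, red, green, blue); there is no depth.
- ctrl.camera_model(name): a dict with "fx", "fy", "cx", "cy" (pixels), "extrinsics" (4x4, takes a point from world to camera coordinates); the wrist camera has in their place "hand_eye" (4x4, takes a point from camera to tool coordinates, whose origin is the TCP and whose axes are the flange's). Camera axes: x right, y up, looking along -z (the intrinsics and any distortion apply to the point x, -y, -z); pixel columns grow to the right and rows downward; lengths in m; the calibration is good to about 2 mm. A picture is of the moment at which its call begins: read the wrist's pose just before it. camera_model takes no time and is no camera call.
- ctrl.close_job(): hands the job in; it is judged then, once.
Trained networks look in the newest picture that a camera, given by its name, has taken for a name from the list of things; names that differ only in an ending like _2 or _b are one class to them, and where a whole thing is asked for, a point or a joint stands for the part that bears it (a point fixed in the world has none). Each returns a list of dicts, best first, with "confidence" (0 to 1); they miss things now and then, are a little off and sometimes report something else, mostly with a low value. They report only what shows in the picture. A call takes as long as a camera call.
- ctrl.cut_out(camera, target): "mask" (480x640 bool, what is visible of it) and "rect" ([centre column, centre row, width, height] in pixels, round what is visible of it).
The state is a dict: "t": time; "joint_pos": joint angles; "joint_velocities": joint speeds; "joint_efforts": joint torques, N m; "tool_pos": TCP position; "orientation": TCP orientation; "contact_force": force on the tool from outside, world axes, zero at the start; "moment": the same for the moment, N m; "gripper_width": finger opening in m; "grasp_force": force on a finger pad.
Only numpy, scipy, OpenCV 4.12 (cv2) and the standard library are available. Lean on these libraries where they do the work, as an engineer would, in place of code of your own. Each camera call takes 0.05 s, during which the arm holds its last target. There are 200 camera calls.

### The job

Close the draw latch of the inlay press: lift the brass claw over the steel keeper on the sliding bar, lower its hook to the bottom of the slot behind the keeper's rod and draw it back snug against the rod, then swing the red-gripped lever up and over until it lies fully home, so that the bar stays drawn in. Be gentle: feel for the slot rather than forcing the hook down, do not ram the lever into its rubber stop, and leave the glue bottle, the dish and the chisel where they are.

Things in the scene. Friction and masses are not known exactly. Their poses are not given: they have to be found in the camera images.
- hinge (a point): Pivot pin of the latch lever, 71 mm above the table, on the press: a wooden board 300 x 240 x 20 mm with an inlaid panel, fixed to the bench. This frame: x level along the latch line from lever to keeper, z up, y along the pin. The whole latch moves in the x-z plane through this point; the lever closes towards -x.
- keeper_mark (a point): Point fixed on the press (axes as hinge), 90 mm along x from the hinge, 50 mm above the table: where the far (+x) face of the keeper's rod stands, at slot floor height, for a usual panel. The real keeper stands up to 6 mm off this mark along x, either way: feel or look for it. Keeper: steel, 22 mm wide, flat top 12 mm above the slot floor on the near side, ending in the round rod.
- slot_mark (a point): Point fixed on the press 6 mm beyond keeper_mark: usual middle of the slot's floor (really up to 6 mm off along x, with the keeper). The slot is 12 mm long along x between the rod (6 mm thick, 6 to 12 mm above the floor, hollow beneath) and an end wall (8 mm thick, top 18 mm above the floor).
- lever (a joint): Lever angle, rad: 0 = flat, fully home (pointing to -x, on its rubber stop), grows as it opens up and over towards the keeper (1.57 upright, limit 2.8). Starts at 0.60 to 0.76; with the hook in the slot 1.3 to 2.6. Stays where it is left (friction 0.035 N m). Dead centre is at about 0.24; below that the latch holds itself shut. Swinging it takes up to 7 N at the grip.
- lever_grip (a point): Centre of the lever's red round grip bar, 11 mm thick, 26 mm wide along the hinge's y; 65 mm from the hinge (3 mm above the lever's line when flat). Pinched from above across its 26 mm it can turn between the fingers and follow the whole arc. Lever flat: grip 74 mm above the table, over a wooden block 40 mm high.
- claw (a joint): Angle of the claw on its pin on the lever, rad; grows as the claw is raised relative to the lever. Its slope in the world is joint claw minus joint lever (0 level, positive = hook end up). The pin is stiff (0.03 N m): the claw stays at the angle it is left at, and rises with the lever if its hook is not caught under the rod.
- claw_tab (a point): Centre of the claw's brass cross bar (10 mm thick, 26 mm wide along y), the place to pinch it from above; it can turn between the fingers. With the claw level it is 96.5 mm along x and 28 mm above the claw's pin. The pin is 18 mm from the hinge, in direction 188 degrees minus the lever angle (0 = +x, 90 = up). Moving the tab swings the lever too, against 3 to 7 N of friction.
- hook_tip (a point): Underside centre of the claw's hook, 45 mm straight below the tab in the claw's frame. Hook: 5 mm thick along x, 18 mm wide, 14 mm deep below the shank; at its foot a toe 4 mm long, 3.5 mm high points back to -x and catches under the rod once drawn back. It enters the slot with the tip some 6 to 8 mm beyond the rod's far face. Starts a few mm to 3 cm above the keeper.
- bar (a joint): How far the sliding clamp bar (wood, 60 x 210 x 30 mm, top 50 mm above the table = slot floor) is drawn in towards the lever, m: 0 at rest, pushed out by a rubber cushion (1.5 N, plus 1.5 N per mm). It begins to move when the hook is drawn back snug. A shut latch draws it in 6 to 20 mm.
- stop: Black rubber block, 14 x 16 mm, 28 mm tall, under the lever, which rests on it when fully home. Origin at its underside.
- glue: Loose white glue bottle with orange cap, 52 mm wide, 130 mm tall, standing on the bench beside the press. Origin at its underside.
- dish: Loose red dish with inlay chips, 90 mm wide, 18 mm tall, on the bench. Origin at its underside.
- chisel: Loose chisel with wooden handle, 230 mm long along its x, 26 mm thick, on the bench on the latch's side of the press. Origin at its underside near the middle.

How it is judged:
By the outcome, as a careful person would: the job done as asked, in the order asked, and still so for the second after the job is handed in, with the robot touching nothing.
It also fails if it takes over 72 s, if anything falls off the work surface, if the arm or the gripper's body presses on something with over 40 N, if the wrist force passes 120 N, or if a joint passes its speed limit or range.

## Working session

There is one attempt and no reset: what is moved stays moved. The work goes in short steps, Python scripts to look and compute and a shell command to move; the robot and the scene stay as the last step left them, time stands still between calls to the robot, and variables do not carry over. Pictures are saved under pics/ and viewed, at most 10 in all, crops included, and the job is handed in when it is done.

```bash
mkdir -p pics; ls; python3 - <<'E'
from station import ctrl
import cv2,numpy as np
o=ctrl.get_obs();print({k:np.round(v,3).tolist() for k,v in o.items()})
for n in("scene","side","wrist"):
    im=ctrl.capture(n);cv2.imwrite(f"pics/{n}0.png",im[...,::-1])
    m=ctrl.camera_model(n);print(n,{k:np.round(v,4).tolist() for k,v in m.items()})
    for t in ("lever_grip","claw_tab","stop","bar","hook_tip"):
        r=ctrl.cut_out(n,t);print(t,[(round(d["confidence"],2),np.round(d["rect"],1).tolist()) for d in r[:2]])
E
```

```text
pics
{'t': 0.0, 'joint_pos': [-0.026, 0.616, -0.013, 1.425, 0.008, 1.103, -0.04], 'joint_velocities': [0.0, 0.0, 0.001, -0.0, -0.002, -0.0, -0.001], 'joint_efforts': [0.001, -45.894, 0.209, -16.574, -0.061, 0.02, 0.0], 'tool_pos': [0.649, -0.0, 0.243], 'orientation': [-2.22, -2.22, 0.003], 'contact_force': [0.388, -0.155, 0.214], 'moment': [0.03, -0.006, -0.011], 'grasp_force': 0.0, 'gripper_width': 0.093}
scene {'fx': 453.5994, 'fy': 453.5994, 'cx': 317.4191, 'cy': 233.7764, 'extrinsics': [[0.8345, 0.5505, 0.0216, -0.4978], [-0.3145, 0.4438, 0.8391, 0.101], [0.4524, -0.707, 0.5436, -1.2277], [0.0, 0.0, 0.0, 1.0]]}
lever_grip [(0.74, [331.9, 214.4, 39.8, 42.0])]
claw_tab [(0.57, [338.7, 216.3, 19.8, 39.8])]
stop []
bar [(0.72, [323.4, 228.8, 93.2, 41.2]), (0.65, [309.9, 247.8, 151.0, 106.3])]
hook_tip [(0.81, [340.5, 214.4, 29.6, 43.1])]
side {'fx': 544.842, 'fy': 544.842, 'cx': 330.422, 'cy': 242.6947, 'extrinsics': [[-0.9763, -0.2165, 0.0021, 0.6], [0.1277, -0.568, 0.8131, -0.1425], [-0.1749, 0.7941, 0.5822, -1.099], [0.0, 0.0, 0.0, 1.0]]}
lever_grip [(0.74, [336.6, 258.1, 21.7, 52.9])]
claw_tab []
stop []
bar [(0.58, [361.2, 304.6, 113.7, 39.0])]
hook_tip [(0.82, [332.8, 268.6, 15.6, 29.9])]
wrist {'fx': 399.121, 'fy': 399.121, 'cx': 321.5929, 'cy': 231.8097, 'hand_eye': [[0.0008, 0.9536, 0.3012, 0.0849], [1.0, -0.0003, -0.0016, -0.0002], [-0.0015, 0.3012, -0.9536, -0.1399], [0.0, 0.0, 0.0, 1.0]]}
lever_grip [(0.64, [219.3, 122.0, 88.7, 219.7])]
claw_tab [(0.8, [220.8, 94.7, 80.3, 158.2])]
stop [(0.63, [260.8, 196.7, 15.7, 21.6])]
bar [(0.55, [161.6, 69.5, 289.2, 139.0])]
hook_tip [(0.84, [221.8, 93.2, 83.1, 155.5])]
```

View pics/wrist0.png

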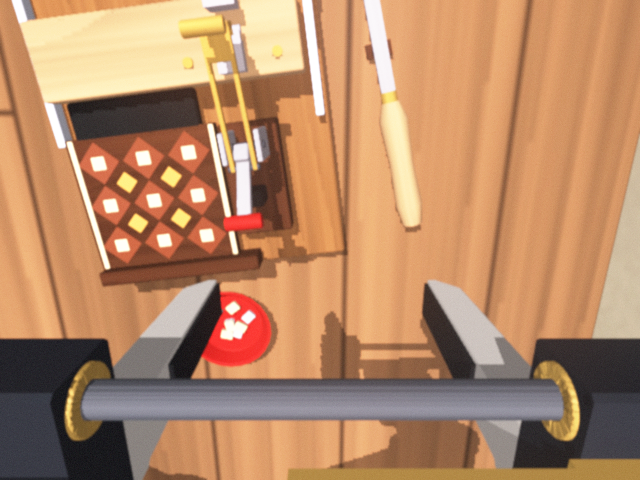

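```bash
python3 -c "
import cv2
a=cv2.imread('pics/scene0.png')[130:330,220:470];b=cv2.imread('pics/side0.png')[180:380,220:470]
import numpy as np
cv2.imwrite('pics/c0.png',np.vstack([cv2.resize(a,None,fx=1.5*1,fy=1.5),cv2.resize(b,None,fx=1.5,fy=1.5)])[:600])
cv2.imwrite('pics/c1.png',np.hstack([cv2.resize(a[:,30:190],(400,500)),cv2.resize(b[:,30:190],(400,500))]))"
```

```text
(no output)
```

View pics/c1.png

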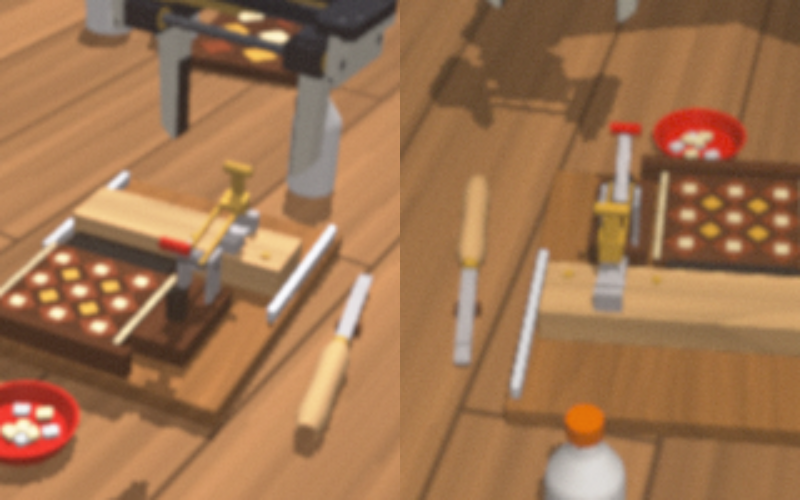

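The wrist view shows the latch line running up the image: red grip at (243,222), hinge at about (243,150), brass tab at (203,27). The tab is at about (345,198) in scene and (335,264) in side. The chisel lies to the right, clear of the latch.

```bash
cat > h.py <<'E'
from station import ctrl
import numpy as np,cv2
from scipy.optimize import least_squares
from scipy.spatial.transform import Rotation as R
def T(o):
    M=np.eye(4);M[:3,:3]=R.from_rotvec(o["orientation"]).as_matrix();M[:3,3]=o["tool_pos"];return M
def E(n,o=None):
    m=ctrl.camera_model(n)
    return m,(np.linalg.inv(T(o)@np.array(m["hand_eye"])) if n=="wrist" else np.array(m["extrinsics"]))
def proj(n,p,o=None):
    m,e=E(n,o);c=e[:3,:3]@p+e[:3,3];return np.array([m["cx"]+m["fx"]*c[0]/-c[2],m["cy"]-m["fy"]*c[1]/-c[2]])
def rot(a):return np.array([[np.cos(a),-np.sin(a)],[np.sin(a),np.cos(a)]])
def plane(q):   # q=lever,claw -> x,z in latch plane rel. hinge
    L,C=q
    grip=rot(-L)@[-.065,.003]; pin=.018*np.array([np.cos(np.radians(188)-L),np.sin(np.radians(188)-L)])
    S=rot(C-L); return dict(grip=grip,pin=pin,tab=pin+S@[.0965,.028],tip=pin+S@[.0965,-.017])
def world(h,yaw,xz,y=0):
    c,s=np.cos(yaw),np.sin(yaw);return np.array([h[0]+c*xz[0]-s*y,h[1]+s*xz[0]+c*y,.071+xz[1]])
def red(n,rect):
    im=ctrl.capture(n).astype(int);m=(im[...,0]>130)&(im[...,1]<60)&(im[...,2]<60)
    x0,y0,x1,y1=rect;k=np.zeros_like(m);k[y0:y1,x0:x1]=1;v,u=np.nonzero(m&k);return np.array([u.mean()+0,v.mean()]),len(u)
E
python3 - <<'E'
from h import *
o=ctrl.get_obs()
g={n:red(n,r) for n,r in dict(wrist=(200,200,290,245),scene=(295,210,345,245),side=(320,220,360,245)).items()};print(g)
tab=dict(wrist=(203,27),scene=(344.8,198),side=(335,264))
def res(p):
    f=plane(p[3:5]);r=[]
    for n in g:
        r+=list(proj(n,world(p[:2],p[2],f["grip"]),o)-g[n][0])+list((proj(n,world(p[:2],p[2],f["tab"]),o)-tab[n])/1.5)
    return np.array(r)
s=least_squares(res,[.57,.2,1.7,.7,.8],loss="soft_l1");print(np.round(s.x,4),np.round(res(s.x),1))
p=s.x;f=plane(p[3:5])
for k in f:print(k,np.round(world(p[:2],p[2],f[k]),4))
for k,x,z in(("hinge",0,0),("keeper",.09,-.021),("wall",.106,-.003)):
    w=world(p[:2],p[2],(x,z));print(k,w.round(4),[proj(n,w,o).round(0).tolist() for n in g])
E
```

```text
{'wrist': (array([247.20883534, 222.57028112]), 249), 'scene': (array([319.625, 228.625]), 32), 'side': (array([351.31034483, 232.52586207]), 116)}
[0.5903 0.0557 1.7047 0.6318 0.8134] [ -0.6   0.6  -0.3  -0.3   0.7   0.4   0.2  -0.7 -13.1  -0.2  -1.    0.1]
grip [0.5971 0.0055 0.1118]
pin [0.5924 0.04   0.0795]
tab [0.5804 0.129  0.1245]
tip [0.5794 0.1371 0.0802]
hinge [0.5903 0.0557 0.071 ] [[244.0, 146.0], [330.0, 234.0], [336.0, 263.0]]
keeper [0.5783 0.1449 0.05  ] [[226.0, 22.0], [346.0, 223.0], [333.0, 300.0]]
wall [0.5762 0.1608 0.068 ] [[215.0, -9.0], [349.0, 213.0], [332.0, 298.0]]
```

Apart from the side camera's red blob, which is polluted by the dish, the fit agrees to within 1 px. Next I'll move above the tab for a close look.

```bash
python3 -m handwheel '[{"tx":0.02,"ty":-0.01,"tz":0.008,"hand":0.4},{"tx":0.035,"ty":-0.018,"tz":0.015,"hand":0.4},{"tx":0.04,"ty":-0.022,"tz":0.018,"hand":0.4},{"tx":0.034,"ty":-0.019,"tz":0.017,"hand":0.4},{"wz":-0.067,"hand":0.4},{"wz":-0.067,"hand":0.4},{"hand":0.4},{"hand":0.4}]'; python3 - <<'E'
from h import *
o=ctrl.get_obs();im=ctrl.capture("wrist");s=ctrl.capture("scene")[...,::-1]
cv2.imwrite("pics/w1.png",im[...,::-1]);print(o["tool_pos"],R.from_rotvec(o["orientation"]).as_matrix().round(3))
for k,w in dict(tab=(.5804,.129,.1245),k=(.5783,.1449,.05),wall=(.5762,.1608,.068)).items():print(k,proj("wrist",np.array(w),o))
E
```

```text
[6.49983315e-01 3.05920189e-05 2.43657364e-01] [[-0.  1. -0.]
 [ 1.  0.  0.]
 [ 0. -0. -1.]]
tab [202.52043448  26.72053936]
k [225.90150104  21.9876638 ]
wall [215.38423558  -8.57237695]validation failed for argument at $[0]...
```

View pics/w1.png

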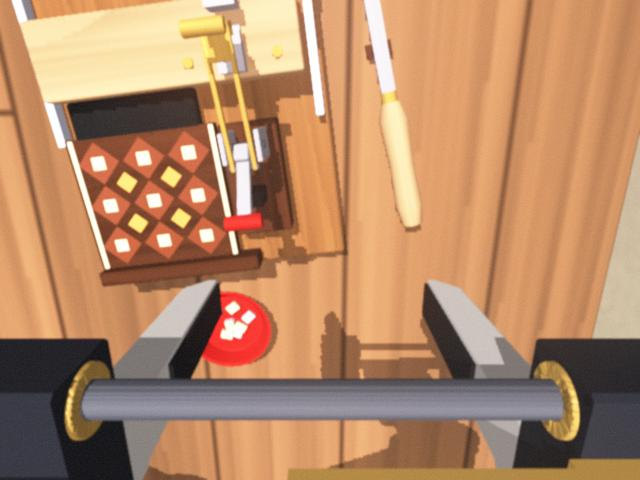

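The move was refused because a row seems to need every key, so the arm hasn't moved and the view is unchanged. I'll resend it with full rows.

```bash
python3 -m handwheel '[{"tx":0.02,"ty":-0.01,"tz":0.008,"wx":0,"wy":0,"wz":0,"hand":0.4},{"tx":0.035,"ty":-0.018,"tz":0.015,"wx":0,"wy":0,"wz":0,"hand":0.4},{"tx":0.04,"ty":-0.022,"tz":0.018,"wx":0,"wy":0,"wz":0,"hand":0.4},{"tx":0.034,"ty":-0.019,"tz":0.017,"wx":0,"wy":0,"wz":0,"hand":0.4},{"tx":0,"ty":0,"tz":0,"wx":0,"wy":0,"wz":-0.067,"hand":0.4},{"tx":0,"ty":0,"tz":0,"wx":0,"wy":0,"wz":-0.067,"hand":0.4},{"tx":0,"ty":0,"tz":0,"wx":0,"wy":0,"wz":0,"hand":0.4}]' && python3 - <<'E'
from h import *
o=ctrl.get_obs();im=ctrl.capture("wrist")
cv2.imwrite("pics/w1.png",im[...,::-1]);print(o["tool_pos"],o["gripper_width"],R.from_rotvec(o["orientation"]).as_matrix().round(3))
for k,w in dict(tab=(.5804,.129,.1245),k=(.5783,.1449,.05),wall=(.5762,.1608,.068)).items():print(k,proj("wrist",np.array(w),o))
E
```

```text
t: 2.02
tool_pos: [0.5811, 0.129, 0.1857]
orientation: [-2.069, -2.364, -0.0]
contact_force: [0.8, 0.8, -0.2]
gripper_width: 0.0557
grasp_force: 0.0
[0.58105145 0.12902897 0.18571604] 0.05574117015298884 [[-0.133  0.991  0.   ]
 [ 0.991  0.133  0.   ]
 [ 0.     0.    -1.   ]]
tab [319.99033321 269.09868082]
k [320.25335756 207.28609887]
wall [320.25220936 190.16356459]
```

View pics/w1.png

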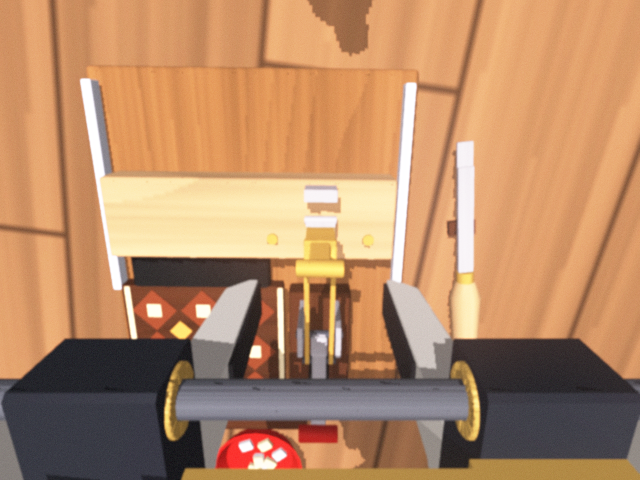

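The tab is at (320,268), against a prediction of (320,269). The white end wall is at rows 187–203 and the rod at about rows 218–228, so I'll locate the keeper from these edges.

```bash
python3 - <<'E'
from h import *
o=ctrl.get_obs();im=cv2.imread("pics/w1.png")
p=im[176:262,314:327].astype(int).mean(1).round().astype(int)
print("\n".join(f"{176+i}:{v.tolist()}" for i,v in enumerate(p) if i<60))
h=(.5903,.0557)
for x,z in((.110,-.003),(.102,-.003),(.102,-.021),(.090,-.012),(.087,-.009),(.084,-.009)):print(x,z,proj("wrist",world(h,1.7047,(x,z)),o).round(1),proj("wrist",world(h,1.7047,(x+.005,z)),o).round(1)[1])
E
```

```text
176:[112, 155, 204]
177:[111, 154, 203]
178:[117, 162, 212]
179:[136, 186, 234]
180:[156, 211, 246]
181:[167, 224, 250]
182:[174, 229, 252]
183:[176, 230, 252]
184:[178, 222, 249]
185:[176, 198, 231]
186:[176, 178, 201]
187:[176, 172, 189]
188:[179, 174, 191]
189:[203, 198, 214]
190:[236, 232, 240]
191:[246, 243, 248]
192:[247, 245, 249]
193:[247, 245, 249]
194:[247, 245, 249]
195:[247, 245, 249]
196:[247, 245, 249]
197:[247, 245, 249]
198:[247, 245, 249]
199:[248, 245, 249]
200:[246, 244, 249]
201:[238, 237, 245]
202:[194, 209, 233]
203:[139, 173, 218]
204:[118, 162, 213]
205:[118, 163, 214]
206:[119, 164, 214]
207:[118, 162, 213]
208:[118, 162, 212]
209:[118, 161, 212]
210:[124, 169, 219]
211:[135, 184, 227]
212:[150, 201, 238]
213:[164, 217, 247]
214:[174, 226, 251]
215:[186, 222, 247]
216:[213, 222, 239]
217:[236, 232, 241]
218:[247, 244, 249]
219:[251, 249, 252]
220:[251, 249, 252]
221:[248, 245, 250]
222:[246, 243, 248]
223:[246, 243, 248]
224:[245, 243, 248]
225:[244, 242, 247]
226:[232, 234, 244]
227:[174, 207, 235]
228:[113, 180, 227]
229:[88, 171, 224]
230:[88, 173, 226]
231:[89, 176, 228]
232:[90, 175, 227]
233:[87, 173, 226]
234:[88, 173, 226]
235:[88, 172, 225]
0.11 -0.003 [320.1 184. ] 176.4
0.102 -0.003 [320.1 196. ] 188.5
0.102 -0.021 [320.1 190.5] 183.4
0.09 -0.012 [320.1 210.3] 203.2
0.087 -0.009 [320.1 215.6] 208.5
0.084 -0.009 [320.1 219.9] 212.8
```

The wall and rod edges both sit about 5–6 px nearer than the mark predicts. That puts the rod's far face at x ≈ 86.3 mm and the slot from 86 to 98 mm. Next I'll grasp the tab and compute the waypoints.

```bash
python3 -m handwheel '[{"tx":0,"ty":-0.0005,"tz":0.02,"wx":0,"wy":0,"wz":0,"hand":0.4},{"tx":0,"ty":0,"tz":0.02,"wx":0,"wy":0,"wz":0,"hand":0.4},{"tx":0,"ty":0,"tz":0.01,"wx":0,"wy":0,"wz":0,"hand":0.5},{"tx":0,"ty":0,"tz":0.005,"wx":0,"wy":0,"wz":0,"hand":0.6},{"tx":0,"ty":0,"tz":0,"wx":0,"wy":0,"wz":0,"hand":0.7},{"tx":0,"ty":0,"tz":0,"wx":0,"wy":0,"wz":0,"hand":0.8},{"tx":0,"ty":0,"tz":0,"wx":0,"wy":0,"wz":0,"hand":1},{"tx":0,"ty":0,"tz":0,"wx":0,"wy":0,"wz":0,"hand":1},{"tx":0,"ty":0,"tz":0,"wx":0,"wy":0,"wz":0,"hand":1}]'; cat >> h.py <<'E'
H=(.5903,.0557);YAW=1.7047
def tcp_plane(o):
    d=o["tool_pos"][:2]-np.array(H);c,s=np.cos(YAW),np.sin(YAW)
    return np.array([c*d[0]+s*d[1],o["tool_pos"][2]-.006-.071]),-s*d[0]+c*d[1]
def ik(key,xz,g):
    s=least_squares(lambda q:(plane(q)[key]-xz)*1e3,g);return s.x,np.abs(s.fun).max()
E
python3 - <<'E'
from h import *
o=ctrl.get_obs();c,y=tcp_plane(o);print("now",c,y,o["grasp_force"],o["contact_force"])
q=np.array([.632,.813]);q,_=ik("tab",c,q);print(q,plane(q)["tip"])
for w in((.085,.010),(.0937,.008),(.0937,0),(.0937,-.006),(.0937,-.012),(.0937,-.021),(.092,-.021),(.09,-.021)):
    q,e=ik("tip",w,q);print(w,"q",q.round(3),"slope",round(q[1]-q[0],3),"tab",(plane(q)["tab"]*1e3).round(1),round(e,2))
E
```

```text
t: 3.2
tool_pos: [0.5802, 0.1292, 0.1308]
orientation: [-2.067, -2.365, 0.0]
contact_force: [-2.0, 0.3, 0.1]
gripper_width: 0.0256
grasp_force: 30.0
now [0.07414398 0.05375395] 0.00015933403043067937 30.000089406967163 [-2.00089055  0.26759175  0.13319566]
[0.64942261 0.83104663] [0.0822722  0.00949413]
(0.085, 0.01) q [0.907 1.056] slope 0.149 tab [78.3 54.5] 0.0
(0.0937, 0.008) q [1.497 1.573] slope 0.076 tab [90.3 52.9] 0.0
(0.0937, 0) q [1.562 1.554] slope -0.008 tab [94.1 45. ] 0.0
(0.0937, -0.006) q [1.637 1.565] slope -0.073 tab [97.  38.9] 0.0
(0.0937, -0.012) q [1.734 1.597] slope -0.137 tab [99.8 32.6] 0.0
(0.0937, -0.021) q [1.915 1.684] slope -0.231 tab [104.   22.8] 0.0
(0.092, -0.021) q [1.825 1.591] slope -0.234 tab [102.4  22.8] 0.0
(0.09, -0.021) q [1.717 1.482] slope -0.235 tab [100.5  22.8] 0.0
```

```bash
python3 -m handwheel '[{"tx":0.0042,"ty":0,"tz":-0.0007,"wx":0,"wy":0,"wz":0,"hand":1},{"tx":0.006,"ty":0,"tz":0.0008,"wx":0,"wy":0,"wz":0,"hand":1},{"tx":0.006,"ty":0,"tz":0.0008,"wx":0,"wy":0,"wz":0,"hand":1},{"tx":0.0018,"ty":0,"tz":0.004,"wx":0,"wy":0,"wz":0,"hand":1},{"tx":0.0018,"ty":0,"tz":0.004,"wx":0,"wy":0,"wz":0,"hand":1},{"tx":0,"ty":0,"tz":0,"wx":0,"wy":0,"wz":0,"hand":1}]'; cat > st.py <<'E'
from h import *
import sys
g=eval(sys.argv[1]) if len(sys.argv)>1 else (1.6,1.55)
o=ctrl.get_obs();c,y=tcp_plane(o);q,e=ik("tab",c,g)
f=o["contact_force"];print("tab",(c*1e3).round(1),"y",round(y*1e3,1),"q",q.round(3),"tip",(plane(q)["tip"]*1e3).round(1),"F along/up",round(float(f[0]*np.cos(YAW)+f[1]*np.sin(YAW)),1),round(float(f[2]),1),"grip",o["grasp_force"].round(1),o["t"])
E
python3 st.py; python3 -c "
from h import *
im=ctrl.capture('wrist');cv2.imwrite('pics/w2.png',cv2.resize(im[170:320,220:420,::-1],(800,600),interpolation=cv2.INTER_CUBIC))"
```

```text
t: 3.95
tool_pos: [0.5778, 0.1481, 0.1214]
orientation: [2.068, 2.365, -0.001]
contact_force: [-2.1, -5.6, 0.4]
gripper_width: 0.0255
grasp_force: 30.0Traceback (most recent call last):
  File "st.py", line 5, in <module>
    f=o["contact_force"];print("tab",(c*1e3).round(1),"y",round(y*1e3,1),"q",q.round(3),"tip",(plane(q)["tip"]*1e3).round(1),"F along/up",round(float(f[0]*np.cos(YAW)+f[1]*np.sin(YAW)),1),round(float(f[2]),1),"grip",o["grasp_force"].round(1),o["t"])
                                                                                                                                                                                                                        ^^^^^^^^^^^^^^^^^^^^^^
AttributeError: 'float' object has no attribute 'round'
```

View pics/w2.png

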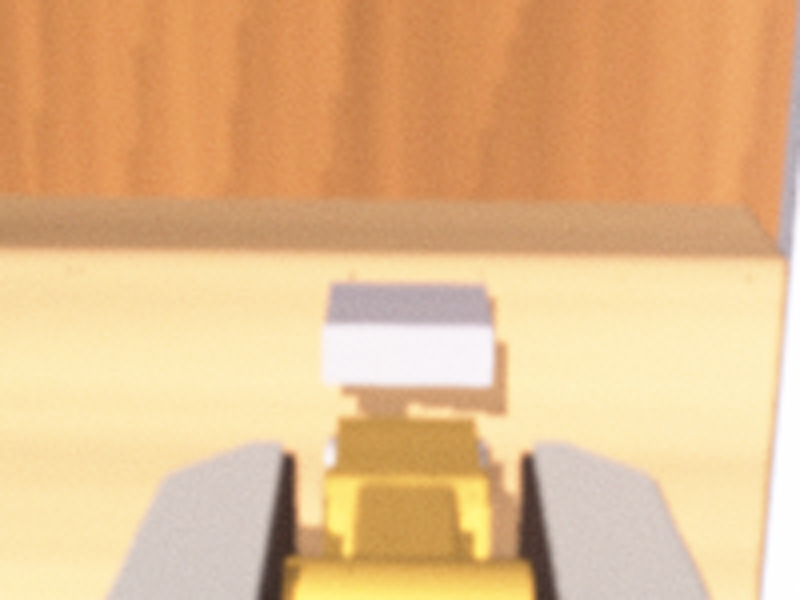

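The hook's far face is at crop rows 420–475 and the wall top at rows 323–385. The hook is centred sideways and just short of the wall, so I'll compare this with the model.

```bash
sed -i 's/o\["grasp_force"\].round(1)/round(o["grasp_force"],1)/' st.py; python3 st.py; python3 - <<'E'
from h import *
o=ctrl.get_obs();c,y=tcp_plane(o);q,e=ik("tab",c,(1.6,1.55));f=plane(q);S=rot(q[1]-q[0])
def row(xz):
    u=proj("wrist",world(H,YAW,xz),o)[1];return round((u-170)*4)
print("hook far bottom",row(f["tip"]+S@[.0025,0]),"far top",row(f["tip"]+S@[.0025,.014]),"tab",row(f["tab"]))
for k in(-.002,-.003,-.004,-.005):print(k,"wall far/near top",row((.110+k,-.003)),row((.102+k,-.003)))
E
```

```text
tab [93.3 44.6] y 0.0 q [1.517 1.506] tip [92.8 -0.4] F along/up -3.2 0.1 grip 30.0 4.0
hook far bottom 413 far top 458 tab 606
-0.002 wall far/near top 314 372
-0.003 wall far/near top 322 379
-0.004 wall far/near top 329 386
-0.005 wall far/near top 336 394
```

```bash
python3 -m handwheel '[{"tx":0.0018,"ty":0,"tz":0.003,"wx":0,"wy":0,"wz":0,"hand":1},{"tx":0.0018,"ty":0,"tz":0.003,"wx":0,"wy":0,"wz":0,"hand":1},{"tx":0.001,"ty":0,"tz":0.002,"wx":0,"wy":0,"wz":0,"hand":1},{"tx":0,"ty":0,"tz":0,"wx":0,"wy":0,"wz":0,"hand":1}]'; python3 st.py
```

```text
t: 4.5
tool_pos: [0.5771, 0.1539, 0.1137]
orientation: [-2.067, -2.365, -0.001]
contact_force: [-1.3, -2.8, -0.0]
gripper_width: 0.0252
grasp_force: 30.0
tab [99.  36.7] y -0.1 q [1.728 1.632] tip [94.8 -8.1] F along/up -2.6 -0.0 grip 30.0 4.5
```

```bash
python3 -m handwheel '[{"tx":0.0006,"ty":0,"tz":0.002,"wx":0,"wy":0,"wz":0,"hand":1},{"tx":0.0006,"ty":0,"tz":0.002,"wx":0,"wy":0,"wz":0,"hand":1},{"tx":0.0006,"ty":0,"tz":0.002,"wx":0,"wy":0,"wz":0,"hand":1}]'; python3 st.py
```

```text
t: 4.88
tool_pos: [0.577, 0.1559, 0.1078]
orientation: [-2.067, -2.365, -0.002]
contact_force: [-0.6, -1.9, 1.9]
gripper_width: 0.0255
grasp_force: 30.0
tab [101.1  30.8] y -0.2 q [1.791 1.637] tip [ 94.2 -13.7] F along/up -1.8 1.9 grip 30.0 4.875
```

```bash
python3 -m handwheel '[{"tx":0.0005,"ty":0,"tz":0.002,"wx":0,"wy":0,"wz":0,"hand":1},{"tx":0.0005,"ty":0,"tz":0.002,"wx":0,"wy":0,"wz":0,"hand":1}]'; python3 st.py
```

```text
t: 5.12
tool_pos: [0.5768, 0.157, 0.1038]
orientation: [-2.066, -2.365, -0.002]
contact_force: [-1.8, -0.6, 1.4]
gripper_width: 0.0252
grasp_force: 30.0
tab [102.2  26.8] y -0.1 q [1.829 1.635] tip [ 93.6 -17.4] F along/up -0.4 1.4 grip 30.0 5.125
```

```bash
python3 -m handwheel '[{"tx":0.0001,"ty":0,"tz":0.0015,"wx":0,"wy":0,"wz":0,"hand":1},{"tx":0.0001,"ty":0,"tz":0.0015,"wx":0,"wy":0,"wz":0,"hand":1}]'; python3 st.py;  python3 -m handwheel '[{"tx":0,"ty":0,"tz":0.0008,"wx":0,"wy":0,"wz":0,"hand":1}]'; python3 st.py
```

```text
t: 5.38
tool_pos: [0.5768, 0.1572, 0.1008]
orientation: [-2.066, -2.365, -0.002]
contact_force: [-1.8, 1.6, 3.0]
gripper_width: 0.0255
grasp_force: 30.0
tab [102.4  23.8] y -0.1 q [1.826 1.603] tip [ 92.4 -20.1] F along/up 1.8 3.0 grip 30.0 5.375
t: 5.5
tool_pos: [0.5768, 0.1572, 0.1005]
orientation: [-2.067, -2.365, -0.002]
contact_force: [-3.0, 0.8, 7.5]
gripper_width: 0.0254
grasp_force: 30.0
tab [102.4  23.5] y -0.2 q [1.826 1.6  ] tip [ 92.3 -20.3] F along/up 1.2 7.5 grip 30.0 5.5
```

Floor felt (7.5 N, tip about 0.7 mm above the nominal floor). Next I'll draw back.

```bash
python3 -m handwheel '[{"tx":-0.0015,"ty":0,"tz":-0.0003,"wx":0,"wy":0,"wz":0,"hand":1},{"tx":-0.0015,"ty":0,"tz":0,"wx":0,"wy":0,"wz":0,"hand":1}]'; python3 st.py;  python3 -m handwheel '[{"tx":-0.0015,"ty":0,"tz":0,"wx":0,"wy":0,"wz":0,"hand":1}]'; python3 st.py; python3 -m handwheel '[{"tx":-0.001,"ty":0,"tz":0,"wx":0,"wy":0,"wz":0,"hand":1}]'; python3 st.py
```

```text
t: 5.75
tool_pos: [0.577, 0.1561, 0.1007]
orientation: [-2.064, -2.366, -0.005]
contact_force: [-2.8, 5.8, 3.8]
gripper_width: 0.0256
grasp_force: 30.0
tab [101.3  23.7] y -0.2 q [1.765 1.54 ] tip [ 91.2 -20.1] F along/up 6.1 3.8 grip 30.0 5.75
t: 5.88
tool_pos: [0.5772, 0.1547, 0.1007]
orientation: [-2.064, -2.366, -0.005]
contact_force: [-2.9, 4.5, 4.0]
gripper_width: 0.0256
grasp_force: 30.0
tab [99.8 23.7] y -0.2 q [1.683 1.457] tip [ 89.8 -20.2] F along/up 4.9 4.0 grip 30.0 5.875
t: 6.0
tool_pos: [0.5773, 0.1534, 0.1007]
orientation: [-2.064, -2.366, -0.005]
contact_force: [-2.8, 5.0, 3.7]
gripper_width: 0.0254
grasp_force: 30.0
tab [98.6 23.7] y -0.2 q [1.612 1.387] tip [ 88.5 -20.2] F along/up 5.3 3.7 grip 30.0 6.0
```

```bash
python3 -m handwheel '[{"tx":-0.001,"ty":0,"tz":0,"wx":0,"wy":0,"wz":0,"hand":1}]'>/dev/null; python3 st.py;  python3 -m handwheel '[{"tx":-0.001,"ty":0,"tz":0,"wx":0,"wy":0,"wz":0,"hand":1}]'>/dev/null; python3 st.py; python3 -m handwheel '[{"tx":-0.0008,"ty":0,"tz":0,"wx":0,"wy":0,"wz":0,"hand":1}]'>/dev/null; python3 st.py;  python3 -c "
from h import *
im=ctrl.capture('wrist');cv2.imwrite('pics/w3.png',cv2.resize(im[170:320,220:420,::-1],(800,600),interpolation=cv2.INTER_CUBIC))"
```

```text
tab [97.6 23.7] y -0.2 q [1.559 1.336] tip [ 87.6 -20.2] F along/up 5.5 3.5 grip 30.0 6.125
tab [97.1 23.7] y -0.2 q [1.531 1.309] tip [ 87.2 -20.2] F along/up 6.9 4.0 grip 30.0 6.25
tab [96.6 23.8] y -0.2 q [1.505 1.284] tip [ 86.7 -20.1] F along/up 6.6 4.4 grip 30.0 6.375
```

View pics/w3.png

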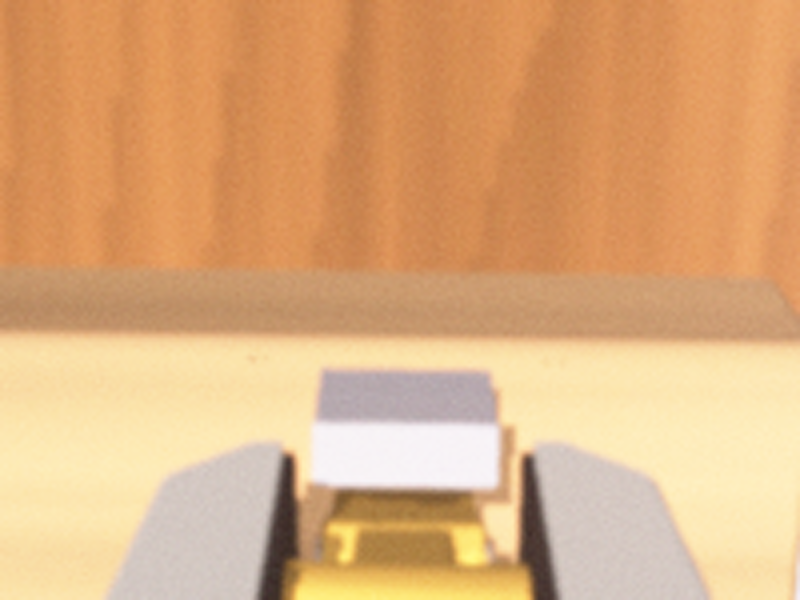

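The hook sits down in the slot, with the wall top at crop rows 420–487 in front of it. I'll check whether the bar has begun to move, then draw a bit further.

```bash
cat > bar.py <<'E'
from h import *
o=ctrl.get_obs();im=ctrl.capture("wrist").astype(int)
c=int(proj("wrist",world(H,YAW,(.1,-.003)),o)[0]);p=im[150:330,c-6:c+7].mean(1)
blue=p[:,2]; d=np.diff(blue); m=blue>215
i=[k+150 for k in np.nonzero(m)[0]];print("white rows",i[:1],i[-1:],len(i))
import scipy.optimize as so
a=i[0]-.5 # far top edge
print("bar drawn mm", -1e3*so.brentq(lambda k:proj("wrist",world(H,YAW,(.1065+k,-.003)),o)[1]-a,-.04,.03))
E
python3 bar.py; python3 -m handwheel '[{"tx":-0.001,"ty":0,"tz":0,"wx":0,"wy":0,"wz":0,"hand":1},{"tx":-0.001,"ty":0,"tz":0,"wx":0,"wy":0,"wz":0,"hand":1}]'>/dev/null; python3 st.py; python3 bar.py
```

```text
white rows [np.int64(276)] [np.int64(290)] 15
bar drawn mm 1.0361214703873698
tab [95.5 23.8] y -0.1 q [1.441 1.223] tip [ 85.7 -20.2] F along/up 7.3 4.4 grip 30.0 6.725
white rows [np.int64(275)] [np.int64(290)] 16
bar drawn mm 1.5440113157247781
```

The bar is starting to move (about 1 mm) and resistance has risen, so the hook is snug. I'll release the tab gently and lift.

```bash
python3 -m handwheel '[{"tx":0,"ty":0,"tz":0,"wx":0,"wy":0,"wz":0,"hand":0.6},{"tx":0,"ty":0,"tz":0,"wx":0,"wy":0,"wz":0,"hand":0.5},{"tx":0,"ty":0,"tz":-0.02,"wx":0,"wy":0,"wz":0,"hand":0.45},{"tx":0,"ty":0,"tz":-0.035,"wx":0,"wy":0,"wz":0,"hand":0.45},{"tx":0,"ty":0,"tz":-0.035,"wx":0,"wy":0,"wz":0,"hand":0.45},{"tx":-0.02,"ty":0,"tz":0,"wx":0,"wy":0,"wz":0,"hand":0.45},{"tx":0,"ty":0,"tz":0,"wx":0,"wy":0,"wz":0,"hand":0.45}]'; python3 - <<'E'
from h import *
o=ctrl.get_obs();im=ctrl.capture("wrist");cv2.imwrite("pics/w4.png",im[...,::-1])
print("scene");
for n in("wrist","scene","side"):
    i=ctrl.capture(n).astype(int);g=world(H,YAW,plane((1.44,1.22))["grip"]);u,v=proj(n,g,o)
    m=(i[...,0]>130)&(i[...,1]<60)&(i[...,2]<60);k=cv2.connectedComponentsWithStats(m.astype(np.uint8))
    print(n,"pred",round(u),round(v),[(k[2][j][4],k[3][j].round(1).tolist()) for j in range(1,k[0]) if k[2][j][4]>8])
print((plane((1.44,1.22))["grip"]*1e3).round(1),tcp_plane(o))
E
```

```text
t: 7.65
tool_pos: [0.581, 0.1219, 0.1894]
orientation: [2.073, 2.359, -0.005]
contact_force: [-0.3, 0.1, -0.8]
gripper_width: 0.0515
grasp_force: 0.0
scene
wrist pred 323 389 [(np.int32(1586), [260.5, 447.2])]
scene pred 330 209 [(np.int32(26), [329.2, 210.0]), (np.int32(617), [257.5, 296.9])]
side pred 337 235 [(np.int32(278), [374.6, 231.4])]
[-5.5 64.8] (array([0.06684358, 0.11238324]), np.float64(0.00037759400753616806))
```

View pics/w4.png

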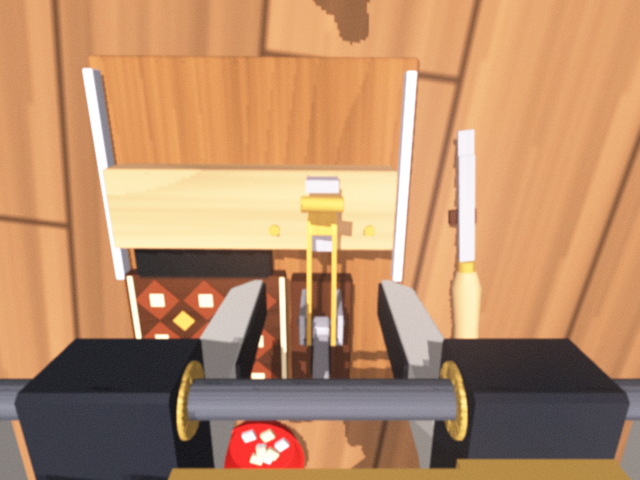

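The claw is hooked with its tab at (322,204), and the lever matches the predicted 1.44 rad (scene red at (329,210)). Next I'll go to the grip.

```bash
python3 -m handwheel '[{"tx":-0.024,"ty":0,"tz":0,"wx":0,"wy":0,"wz":0,"hand":0.45},{"tx":-0.028,"ty":0,"tz":0,"wx":0,"wy":0,"wz":0,"hand":0.45},{"tx":-0.02,"ty":0,"tz":0.005,"wx":0,"wy":0,"wz":0,"hand":0.45},{"tx":0,"ty":0,"tz":0.015,"wx":0,"wy":0,"wz":0,"hand":0.45},{"tx":0,"ty":0,"tz":0.015,"wx":0,"wy":0,"wz":0,"hand":0.45},{"tx":0,"ty":0,"tz":0.012,"wx":0,"wy":0,"wz":0,"hand":0.5},{"tx":0,"ty":0,"tz":0,"wx":0,"wy":0,"wz":0,"hand":0.7},{"tx":0,"ty":0,"tz":0,"wx":0,"wy":0,"wz":0,"hand":1},{"tx":0,"ty":0,"tz":0,"wx":0,"wy":0,"wz":0,"hand":1},{"tx":0,"ty":0,"tz":0,"wx":0,"wy":0,"wz":0,"hand":1}]'; cat > lv.py <<'E'
from h import *
o=ctrl.get_obs();c,y=tcp_plane(o);f=o["contact_force"]
r=np.hypot(*c);L=np.arctan2(c[1],-c[0])-np.arctan2(.003,.065)
fx=f[0]*np.cos(YAW)+f[1]*np.sin(YAW)
print("grip",(c*1e3).round(1),"y",round(y*1e3,1),"r",round(r*1e3,1),"L",round(L,3),"F",round(fx,1),round(f[2],1),"grip",round(o["grasp_force"]),"w",round(o["gripper_width"],4),round(o["t"],2))
E
python3 lv.py; python3 - <<'E'
from h import *
L=1.44
p=plane((L,0))["grip"]
for q in [1.3,1.16,1.02,.88,.74,.6,.46,.34,.24,.16,.1,.05,0]:
    n=plane((q,0))["grip"];print(q,"tx",((n-p)[0]*1e3).round(1),"tz",(-(n-p)[1]*1e3).round(1),(n*1e3).round(1));p=n
E
```

```text
t: 9.1
tool_pos: [0.5891, 0.055, 0.1434]
orientation: [-2.066, -2.364, 0.003]
contact_force: [-4.1, 0.2, 1.8]
gripper_width: 0.0246
grasp_force: 30.0
grip [-0.6 66.4] y 1.2 r 66.4 L 1.516 F 0.7 1.8 grip 30 w 0.0246 9.1
1.3 tx -9.0 tz 1.4 [-14.5  63.4]
1.16 tx -8.7 tz 2.6 [-23.2  60.8]
1.02 tx -8.3 tz 3.8 [-31.5  57. ]
0.88 tx -7.6 tz 4.9 [-39.1  52. ]
0.74 tx -6.9 tz 6.0 [-46.  46.]
0.6 tx -6.0 tz 6.9 [-52.   39.2]
0.46 tx -5.0 tz 7.6 [-56.9  31.5]
0.34 tx -3.4 tz 7.0 [-60.3  24.5]
0.24 tx -2.1 tz 6.1 [-62.4  18.4]
0.16 tx -1.3 tz 5.0 [-63.7  13.3]
0.1 tx -0.7 tz 3.8 [-64.4   9.5]
0.05 tx -0.4 tz 3.2 [-64.8   6.2]
0 tx -0.2 tz 3.2 [-65.   3.]
```

The last shift fell about 5 mm short along x, so I'll regrasp centred.

```bash
python3 -m handwheel '[{"tx":0,"ty":0,"tz":0,"wx":0,"wy":0,"wz":0,"hand":0.6},{"tx":-0.0025,"ty":0.0005,"tz":0.0008,"wx":0,"wy":0,"wz":0,"hand":0.6},{"tx":-0.0025,"ty":0.0005,"tz":0.0008,"wx":0,"wy":0,"wz":0,"hand":0.6},{"tx":0,"ty":0,"tz":0,"wx":0,"wy":0,"wz":0,"hand":0.6},{"tx":0,"ty":0,"tz":0,"wx":0,"wy":0,"wz":0,"hand":1},{"tx":0,"ty":0,"tz":0,"wx":0,"wy":0,"wz":0,"hand":1},{"tx":0,"ty":0,"tz":0,"wx":0,"wy":0,"wz":0,"hand":1}]' >/dev/null; python3 lv.py; python3 -m handwheel '[{"tx":-0.0045,"ty":0,"tz":0.0005,"wx":0,"wy":0,"wz":0,"hand":1},{"tx":-0.0045,"ty":0,"tz":0.0009,"wx":0,"wy":0,"wz":0,"hand":1},{"tx":-0.0043,"ty":0,"tz":0.0012,"wx":0,"wy":0,"wz":0,"hand":1},{"tx":-0.0044,"ty":0,"tz":0.0014,"wx":0,"wy":0,"wz":0,"hand":1}]'>/dev/null; python3 lv.py
```

```text
grip [-6.1 64.4] y 1.2 r 64.7 L 1.431 F -0.3 4.4 grip 30 w 0.0252 9.97
grip [-20.5  60.7] y 1.3 r 64.1 L 1.2 F 4.6 6.1 grip 30 w 0.0255 10.47
```

```bash
python3 -m handwheel '[{"tx":-0.0042,"ty":0,"tz":0.0017,"wx":0,"wy":0,"wz":0,"hand":1},{"tx":-0.0041,"ty":0,"tz":0.002,"wx":0,"wy":0,"wz":0,"hand":1},{"tx":-0.0039,"ty":0,"tz":0.0023,"wx":0,"wy":0,"wz":0,"hand":1},{"tx":-0.0037,"ty":0,"tz":0.0026,"wx":0,"wy":0,"wz":0,"hand":1}]'>/dev/null; python3 lv.py;python3 -m handwheel '[{"tx":-0.0035,"ty":0,"tz":0.0029,"wx":0,"wy":0,"wz":0,"hand":1},{"tx":-0.0034,"ty":0,"tz":0.0031,"wx":0,"wy":0,"wz":0,"hand":1},{"tx":-0.0031,"ty":0,"tz":0.0034,"wx":0,"wy":0,"wz":0,"hand":1}]'>/dev/null; python3 lv.py
```

```text
grip [-37.4  52.1] y 1.5 r 64.1 L 0.901 F 2.7 5.4 grip 30 w 0.0252 10.97
grip [-48.8  42.6] y 1.7 r 64.8 L 0.672 F 1.4 6.8 grip 30 w 0.0254 11.35
```

```bash
python3 -m handwheel '[{"tx":-0.0029,"ty":0,"tz":0.0036,"wx":0,"wy":0,"wz":0,"hand":1},{"tx":-0.0027,"ty":0,"tz":0.0038,"wx":0,"wy":0,"wz":0,"hand":1},{"tx":-0.0024,"ty":0,"tz":0.004,"wx":0,"wy":0,"wz":0,"hand":1}]'>/dev/null; python3 lv.py;python3 -m handwheel '[{"tx":-0.0021,"ty":0,"tz":0.0041,"wx":0,"wy":0,"wz":0,"hand":1},{"tx":-0.0019,"ty":0,"tz":0.0042,"wx":0,"wy":0,"wz":0,"hand":1},{"tx":-0.0016,"ty":0,"tz":0.0043,"wx":0,"wy":0,"wz":0,"hand":1}]'>/dev/null; python3 lv.py; python3 -c "
from h import *
a=ctrl.capture('scene')[170:270,260:400,::-1];b=ctrl.capture('wrist')[...,::-1]
cv2.imwrite('pics/m5.png',np.hstack([cv2.resize(a,(400,286)),cv2.resize(b,(381,286))]))"
```

```text
grip [-58.   31.1] y 1.8 r 65.8 L 0.446 F -0.5 5.2 grip 30 w 0.0254 11.72
grip [-64.5  18.3] y 1.9 r 67.1 L 0.23 F -1.7 4.5 grip 30 w 0.0252 12.1
```

View pics/m5.png

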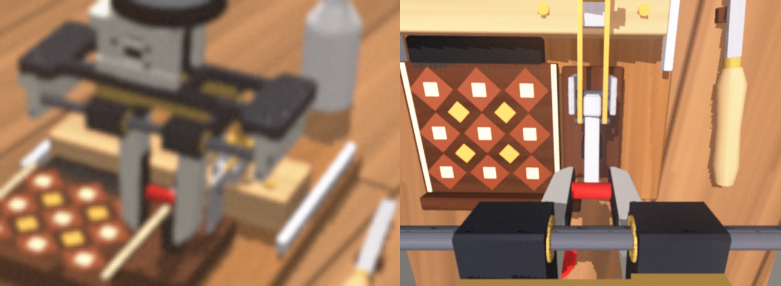

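The fingers hold the red grip, the claw shank spans to the keeper, and the bar has moved in against the panel. I'll lower the lever slowly to its stop.

```bash
python3 -m handwheel '[{"tx":-0.0005,"ty":0,"tz":0.003,"wx":0,"wy":0,"wz":0,"hand":1},{"tx":-0.0002,"ty":0,"tz":0.003,"wx":0,"wy":0,"wz":0,"hand":1},{"tx":0,"ty":0,"tz":0.0025,"wx":0,"wy":0,"wz":0,"hand":1}]'>/dev/null; python3 lv.py;python3 -m handwheel '[{"tx":0,"ty":0,"tz":0.002,"wx":0,"wy":0,"wz":0,"hand":1},{"tx":0,"ty":0,"tz":0.0015,"wx":0,"wy":0,"wz":0,"hand":1}]'>/dev/null; python3 lv.py; python3 -m handwheel '[{"tx":0,"ty":0,"tz":0.001,"wx":0,"wy":0,"wz":0,"hand":1}]'>/dev/null; python3 lv.py
```

```text
grip [-67.    9.7] y 2.0 r 67.7 L 0.098 F -5.0 5.0 grip 30 w 0.0255 12.57
grip [-67.7   6.2] y 2.0 r 67.9 L 0.045 F -5.0 4.4 grip 30 w 0.0253 12.82
grip [-67.8   5.2] y 2.0 r 68.0 L 0.031 F -4.4 3.6 grip 30 w 0.0254 12.95
```

```bash
for i in 1; do python3 -m handwheel '[{"tx":0.0005,"ty":0,"tz":0.001,"wx":0,"wy":0,"wz":0,"hand":1}]'>/dev/null; python3 lv.py; done; python3 -m handwheel '[{"tx":0,"ty":0,"tz":0.0008,"wx":0,"wy":0,"wz":0,"hand":1}]'>/dev/null; python3 lv.py; python3 -m handwheel '[{"tx":0,"ty":0,"tz":0.0006,"wx":0,"wy":0,"wz":0,"hand":1}]'>/dev/null; python3 lv.py
```

```text
grip [-67.9   4.2] y 2.0 r 68.1 L 0.016 F -5.2 4.4 grip 30 w 0.0254 13.07
grip [-68.    3.5] y 2.0 r 68.1 L 0.005 F -6.4 3.8 grip 30 w 0.0256 13.2
grip [-68.1   2.8] y 2.0 r 68.1 L -0.004 F -6.3 3.3 grip 30 w 0.0258 13.32
```

```bash
python3 -m handwheel '[{"tx":0.0003,"ty":0,"tz":0.0006,"wx":0,"wy":0,"wz":0,"hand":1}]'>/dev/null; python3 lv.py; python3 -m handwheel '[{"tx":0.0003,"ty":0,"tz":0.0006,"wx":0,"wy":0,"wz":0,"hand":1}]'>/dev/null; python3 lv.py; python3 -m handwheel '[{"tx":0,"ty":0,"tz":0.0005,"wx":0,"wy":0,"wz":0,"hand":1}]'>/dev/null; python3 lv.py
```

```text
grip [-68.1   2.3] y 2.0 r 68.1 L -0.013 F -6.6 3.5 grip 30 w 0.0255 13.45
grip [-68.1   1.7] y 2.0 r 68.1 L -0.021 F -7.8 3.5 grip 30 w 0.0253 13.57
grip [-68.2   1.1] y 2.1 r 68.2 L -0.029 F -6.9 3.2 grip 30 w 0.0253 13.7
```

```bash
python3 -m handwheel '[{"tx":0.0003,"ty":0,"tz":0.0006,"wx":0,"wy":0,"wz":0,"hand":1}]'>/dev/null; python3 lv.py; python3 -m handwheel '[{"tx":0.0003,"ty":0,"tz":0.0006,"wx":0,"wy":0,"wz":0,"hand":1}]'>/dev/null; python3 lv.py; python3 -c "
from h import *
o=ctrl.get_obs();b=ctrl.capture('wrist');i=b.astype(int)
m=(i[...,0]>130)&(i[...,1]<60)&(i[...,2]<60);k=cv2.connectedComponentsWithStats(m.astype(np.uint8))
print([k[2][j].tolist() for j in range(1,k[0]) if k[2][j][4]>30])
M=T(o)
for x,z in((0,.006),(.003,.006),(0,.003),(.003,.003)):print(x,z,proj('wrist',(M@[x,0,z,1])[:3],o))
cv2.imwrite('pics/w6.png',cv2.resize(b[200:380,200:440,::-1],(800,600),interpolation=cv2.INTER_CUBIC))"
```

```text
grip [-68.2   0.6] y 2.0 r 68.2 L -0.038 F -6.9 3.4 grip 30 w 0.0254 13.82
grip [-68.2  -0. ] y 2.0 r 68.2 L -0.047 F -8.1 3.3 grip 30 w 0.0249 13.95
[[288, 308, 68, 30, 1109], [271, 421, 24, 47, 875]]
0 0.006 [321.25916571 321.45085499]
0.003 0.006 [321.26289468 314.97752074]
0 0.003 [321.26448442 325.26384784]
0.003 0.003 [321.26830953 318.69690693]
```

View pics/w6.png

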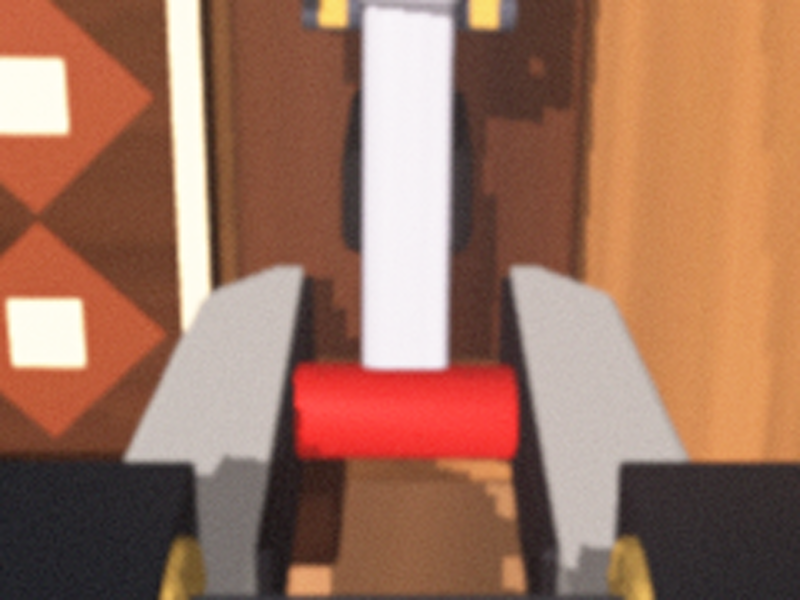

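The grip's row fits several positions along the viewing ray, and its 68 px width suggests it has slid up in the pads. I'll estimate the lever angle directly from the cameras.

```bash
python3 - <<'E'
from h import *
o=ctrl.get_obs();print("rot",T(o)[:3,2].round(3),"F",np.round(o["contact_force"],1),"M",np.round(o["moment"],2))
for n in("scene","side","wrist"):
    i=ctrl.capture(n).astype(int);m=(i[...,0]>120)&(i[...,1]<70)&(i[...,2]<70);k=cv2.connectedComponentsWithStats(m.astype(np.uint8))
    print(n,[(k[2][j].tolist(),k[3][j].round(1).tolist()) for j in range(1,k[0]) if k[2][j][4]>5])
    for L in(0,.05,.1,.15,.2):
        g=plane((L,0))["grip"];w=abs(proj(n,world(H,YAW,g,.013),o)-proj(n,world(H,YAW,g,-.013),o))
        print(L,proj(n,world(H,YAW,g),o).round(1),w.round(1))
E
```

```text
rot [-0.005 -0.008 -1.   ] F [-4.3 -8.8  3.5] M [-1.51  1.03  0.04]
scene [([25, 0, 12, 26, 108], [30.4, 13.3]), ([306, 62, 6, 7, 14], [308.6, 65.7]), ([327, 80, 12, 8, 34], [331.7, 84.1]), ([310, 242, 10, 8, 44], [313.9, 246.0]), ([236, 282, 45, 35, 851], [257.5, 298.6]), ([262, 296, 7, 4, 10], [264.5, 298.0])]
0 [316.8 248.3] [11.7  3.4]
0.05 [316.9 246.9] [11.7  3.4]
0.1 [317.  245.5] [11.7  3.4]
0.15 [317.2 244. ] [11.7  3.4]
0.2 [317.4 242.5] [11.7  3.4]
side [([582, 5, 5, 5, 10], [583.9, 7.2]), ([593, 23, 5, 2, 6], [594.7, 23.3]), ([633, 90, 6, 6, 14], [634.9, 92.3]), ([636, 95, 4, 6, 10], [637.8, 97.1]), ([355, 223, 33, 22, 373], [371.0, 231.6]), ([335, 238, 11, 6, 50], [340.1, 240.0]), ([587, 303, 6, 4, 7], [589.4, 304.4]), ([585, 308, 55, 36, 506], [612.3, 326.7])]
0 [338.5 243.1] [12.1  0.6]
0.05 [338.5 241.9] [12.1  0.6]
0.1 [338.5 240.8] [12.1  0.6]
0.15 [338.5 239.7] [12.2  0.6]
0.2 [338.5 238.7] [12.2  0.6]
wrist [([5, 99, 14, 10, 46], [10.5, 103.1]), ([19, 99, 46, 30, 164], [39.8, 116.8]), ([30, 99, 32, 12, 102], [45.4, 103.9]), ([67, 99, 9, 4, 13], [70.9, 99.9]), ([0,
[... 2918 characters left out ...]
), ([188, 326, 7, 8, 22], [190.7, 329.7]), ([33, 328, 3, 4, 6], [34.0, 329.5]), ([61, 328, 6, 4, 9], [64.2, 329.8]), ([142, 329, 5, 4, 8], [144.0, 330.2]), ([9, 346, 19, 15, 76], [16.3, 353.4]), ([23, 349, 10, 7, 22], [27.7, 351.9]), ([40, 348, 25, 15, 154], [51.2, 355.3]), ([25, 353, 10, 7, 22], [30.8, 356.5]), ([66, 352, 39, 12, 159], [85.1, 357.5]), ([77, 352, 5, 3, 8], [78.8, 353.1]), ([36, 355, 3, 4, 7], [36.7, 356.6]), ([106, 356, 7, 5, 16], [108.1, 358.2]), ([61, 358, 10, 6, 25], [65.3, 360.3]), ([271, 421, 25, 47, 929], [283.0, 445.1])]
0 [326.3 318.4] [64.5  0. ]
0.05 [326.4 322.1] [65.8  0. ]
0.1 [326.4 325.6] [67.2  0. ]
0.15 [326.5 328.8] [68.6  0. ]
0.2 [326.5 331.7] [70.1  0. ]
```

The cameras put the lever at about 0.06 rad, so the grip slid a little in the pads and the stop hasn't been reached yet. It's below dead centre and will hold, so I'll release, lift, and then press it down gently with closed fingertips.

```bash
python3 -m handwheel '[{"tx":0,"ty":0,"tz":0,"wx":0,"wy":0,"wz":0,"hand":0.6},{"tx":0,"ty":0,"tz":0,"wx":0,"wy":0,"wz":0,"hand":0.55},{"tx":0,"ty":0,"tz":-0.02,"wx":0,"wy":0,"wz":0,"hand":0.55},{"tx":0,"ty":0,"tz":-0.03,"wx":0,"wy":0,"wz":0,"hand":0.55},{"tx":0,"ty":0,"tz":-0.01,"wx":0,"wy":0,"wz":0,"hand":0.8},{"tx":0,"ty":0,"tz":0,"wx":0,"wy":0,"wz":0,"hand":1},{"tx":0,"ty":0,"tz":0,"wx":0,"wy":0,"wz":0,"hand":1},{"tx":0,"ty":0,"tz":0,"wx":0,"wy":0,"wz":0,"hand":1}]'; python3 lv.py; python3 - <<'E'
from h import *
o=ctrl.get_obs()
for n,(x0,y0,x1,y1) in dict(scene=(295,225,335,265),side=(325,232,353,262)).items():
    i=ctrl.capture(n).astype(int);m=(i[...,0]>110)&(i[...,1]<75)&(i[...,2]<75);v,u=np.nonzero(m[y0:y1,x0:x1]);print(n,len(u),u.mean()+x0,v.mean()+y0)
E
```

```text
t: 15.15
tool_pos: [0.599, -0.0058, 0.1362]
orientation: [-2.067, -2.364, 0.002]
contact_force: [0.1, 0.2, -0.6]
gripper_width: 0.0062
grasp_force: 0.0
grip [-62.1  59.2] y -0.4 r 85.8 L 0.716 F 0.2 -0.6 grip 0 w 0.0062 15.15
scene 144 313.25694444444446 252.63888888888889
side 74 342.0135135135135 241.78378378378378
```

```bash
python3 -m handwheel '[{"tx":-0.0028,"ty":0,"tz":0.008,"wx":0,"wy":0,"wz":0,"hand":1},{"tx":0,"ty":0,"tz":0.01,"wx":0,"wy":0,"wz":0,"hand":1},{"tx":0,"ty":0,"tz":0.004,"wx":0,"wy":0,"wz":0,"hand":1},{"tx":0,"ty":0,"tz":0.002,"wx":0,"wy":0,"wz":0,"hand":1}]' | sed -n 2,4p; for i in 1; do python3 -m handwheel '[{"tx":0,"ty":0,"tz":0.0015,"wx":0,"wy":0,"wz":0,"hand":1}]'| sed -n 2,4p;  python3 -m handwheel '[{"tx":0,"ty":0,"tz":0.0015,"wx":0,"wy":0,"wz":0,"hand":1}]'| sed -n 2,4p; done
```

```text
tool_pos: [0.5998, -0.0085, 0.1127]
orientation: [-2.067, -2.365, 0.001]
contact_force: [0.7, 0.0, 0.4]
tool_pos: [0.6001, -0.0085, 0.1118]
orientation: [2.068, 2.365, 0.0]
contact_force: [0.3, 0.2, 0.2]
tool_pos: [0.6002, -0.0085, 0.1105]
orientation: [2.067, 2.365, 0.001]
contact_force: [-0.1, -1.2, -0.7]
```

```bash
python3 -m handwheel '[{"tx":0,"ty":0,"tz":0.0015,"wx":0,"wy":0,"wz":0,"hand":1}]'| sed -n '2p;4p';  python3 -m handwheel '[{"tx":0,"ty":0,"tz":0.0015,"wx":0,"wy":0,"wz":0,"hand":1}]'| sed -n '2p;4p'; python3 -m handwheel '[{"tx":0,"ty":0,"tz":0.001,"wx":0,"wy":0,"wz":0,"hand":1}]'| sed -n '2p;4p';python3 -m handwheel '[{"tx":0,"ty":0,"tz":0.001,"wx":0,"wy":0,"wz":0,"hand":1}]'| sed -n '2p;4p'
```

```text
tool_pos: [0.6002, -0.0085, 0.109]
contact_force: [0.1, 0.2, -0.2]
tool_pos: [0.6001, -0.0086, 0.1074]
contact_force: [-0.2, 0.1, 0.4]
tool_pos: [0.6, -0.0086, 0.1063]
contact_force: [-0.2, -0.3, -0.4]
tool_pos: [0.6, -0.0086, 0.1053]
contact_force: [-1.1, 1.0, -0.7]
```

```bash
python3 -m handwheel '[{"tx":0,"ty":0,"tz":0.0007,"wx":0,"wy":0,"wz":0,"hand":1}]'| sed -n '2p;4p';  python3 -m handwheel '[{"tx":0,"ty":0,"tz":0.0007,"wx":0,"wy":0,"wz":0,"hand":1}]'| sed -n '2p;4p'; python3 -m handwheel '[{"tx":0,"ty":0,"tz":0.0006,"wx":0,"wy":0,"wz":0,"hand":1}]'| sed -n '2p;4p';python3 -m handwheel '[{"tx":0,"ty":0,"tz":0.0006,"wx":0,"wy":0,"wz":0,"hand":1}]'| sed -n '2p;4p'
```

```text
tool_pos: [0.6, -0.0086, 0.1047]
contact_force: [-1.7, -0.3, 3.1]
tool_pos: [0.6001, -0.0086, 0.1046]
contact_force: [-2.4, -0.8, 7.2]
tool_pos: [0.6001, -0.0086, 0.1045]
contact_force: [-2.3, 0.7, 9.3]
tool_pos: [0.6001, -0.0086, 0.1044]
contact_force: [-2.7, -0.2, 11.6]
```

Firm contact at exactly the home height (TCP 104.5 mm), so the lever is on its stop. I'll back off and check.

```bash
python3 -m handwheel '[{"tx":0,"ty":0,"tz":-0.01,"wx":0,"wy":0,"wz":0,"hand":1},{"tx":0,"ty":0,"tz":-0.03,"wx":0,"wy":0,"wz":0,"hand":1},{"tx":0,"ty":0,"tz":-0.05,"wx":0,"wy":0,"wz":0,"hand":1},{"tx":0,"ty":0,"tz":-0.05,"wx":0,"wy":0,"wz":0,"hand":1},{"tx":0,"ty":0,"tz":0,"wx":0,"wy":0,"wz":0,"hand":1}]'|sed -n '1,4p'; python3 - <<'E'
from h import *
o=ctrl.get_obs();b=ctrl.capture("wrist");a=ctrl.capture("scene")[130:330,200:440];s=ctrl.capture("side")[180:380,230:470]
cv2.imwrite("pics/f.png",np.hstack([cv2.resize(b[:,100:560],(400,418))[:400],cv2.resize(np.vstack([a,s]),(240,400))])[...,::-1])
for L in(0,.05,.1):
    q=ik("tip",(.0863-.01,-.02),(L,.2))[0] if 0 else None
    g=world(H,YAW,plane((L,0))["grip"]);print(L,[proj(n,g,o).round(1).tolist() for n in("wrist","scene","side")])
E
```

```text
t: 17.62
tool_pos: [0.6027, -0.0084, 0.2476]
orientation: [2.063, 2.359, 0.011]
contact_force: [0.2, 0.2, -0.2]
0 [[314.2, 214.7], [316.8, 248.3], [338.5, 243.1]]
0.05 [[314.2, 215.5], [316.9, 246.9], [338.5, 241.9]]
0.1 [[314.2, 216.1], [317.0, 245.5], [338.5, 240.8]]
```

View pics/f.png

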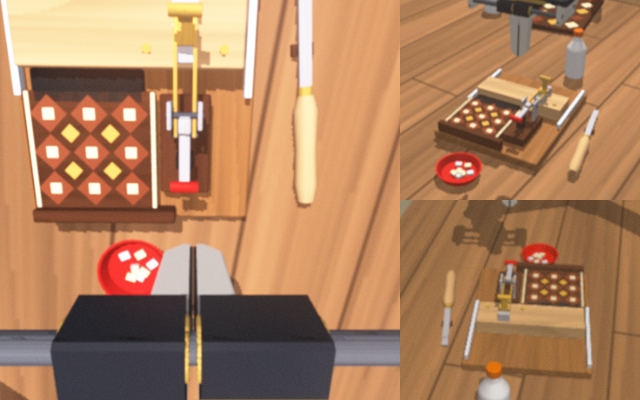

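Lever flat, with the grip at (312,214) as predicted for 0 rad. The claw lies along the latch and the glue, dish and chisel are undisturbed. A numeric check that the hook holds and the bar is drawn in comes next.

```bash
python3 - <<'E'
from h import *
o=ctrl.get_obs()
q,_=ik("tip",(.079,-.0205),(0,0));print(q)
w=ctrl.capture("wrist");s=ctrl.capture("side")
for nm,x,z in(("tab",.0788,.0255),("wallfar drawn0",.1065,-.003),("wallfar drawn8",.0985,-.003),("wallnear drawn8",.0905,-.003)):print(nm,[proj(n,world(H,YAW,(x,z)),o).round(1).tolist() for n in("wrist","side")])
c=314
print([(r,w[r,c-3:c+4].mean(0).astype(int).tolist()) for r in range(0,34,2)])
# bar far-edge shift in side camera: start picture vs now
a=cv2.imread("pics/side0.png")[...,::-1].astype(int);b=s.astype(int)
for col in(375,400):
    for i in(a,b):
        p=i[280:345,col-3:col+4].mean((1,2));print(col,280+np.argsort(np.abs(np.diff(p)))[-4:],np.abs(np.diff(p)).max().round())
print(proj("side",world(H,YAW,(.11,-.021)),o),proj("side",world(H,YAW,(.102,-.021)),o))
E
```

```text
[-0.07917817 -0.07496076]
tab [[321.5, 8.9], [333.2, 277.3]]
wallfar drawn0 [[321.6, -26.9], [331.9, 298.2]]
wallfar drawn8 [[321.6, -13.5], [332.3, 295.4]]
wallnear drawn8 [[321.6, -0.5], [332.6, 292.7]]
[(0, [252, 248, 250]), (2, [251, 231, 159]), (4, [254, 238, 133]), (6, [254, 240, 136]), (8, [253, 235, 129]), (10, [250, 221, 117]), (12, [241, 198, 105]), (14, [223, 169, 91]), (16, [191, 140, 78]), (18, [188, 139, 78]), (20, [198, 160, 90]), (22, [199, 163, 91]), (24, [233, 196, 106]), (26, [252, 234, 129]), (28, [252, 234, 130]), (30, [250, 228, 126]), (32, [252, 233, 130])]
375 [308 289 287 288] 43.0
375 [286 305 284 285] 42.0
400 [280 281 290 289] 40.0
400 [280 281 287 286] 39.0
[331.72524341 306.54956986] [332.06805558 303.7379295 ]
```

Bar is drawn in about 8 mm and the lever is home. Handing in.

```bash
python3 -c "
from station import ctrl
print(ctrl.close_job())"
```

```text
the job is handed in; nothing more can be done
None
```

The draw latch is shut and the job is handed in: the hook is caught behind the rod, the lever rests home on its stop, the bar is drawn in about 8 mm, and the glue bottle, dish and chisel look untouched in the last pictures.

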